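Scan the parts chest, then hold its lid half open

ROBOT

A 6-joint arm with a two-finger parallel gripper is mounted at the origin on a cart in front of the work surface, level with it; the furniture and walls round the work are solid. World frame = base frame: x ahead of the robot, y to its left, z up, the work surface at z = 0. Lengths are in m, angles in rad, forces in N, time in s.
With the tool pointing down it reaches from about 0.35 to 0.875 m from the base axis. Payload 4.2 kg.
Tool frame: the origin (TCP) lies on the centre line of the jaws, within the pads' length; the fingertips stand 11 mm ahead of it and the grasp point (between the pads) lies 8 mm behind it; z points along the fingers, y is the line along which they close (so a half turn about z gives the same grasp; the last joint's range is limited). The gripper opens to 85 mm and grips with 20 to 120 N. Pads are 22 mm wide; open, the fingers measure 114 mm over their backs; the gripper's body (76 mm by 85 mm) begins 54 mm behind the grasp point. The pads swing forward as they close: fully open they stand 13 mm farther back than shut.
Start: joints at [-0.904, 0.385, 0.008, 0, -1.194, -0.259], TCP at [0.248, -0.574, 0.242] pointing down, gripper open.
Joint ranges: [-3.14, 3.14], [-1.21, 2.06], [-1.07, 1.41], [-3.16, 2.05], [-2.99, -0.16], [-3.1, 3.1]. Speed limits (rad/s): [2.79, 2.79, 3.14, 3.14, 3.14, 3.14].

INTERFACE

Orientations are given as a rotation vector (axis times angle).
In Python, from station import telemetry, get_image, env, spotter gives the robot as it stands. The module is installed in compiled form; this text tells all that it offers.
- The arm moves only by the shell command python3 -m pendant 'ROWS' [FORCE]. ROWS is JSON, a list of rows, each a list of 7 numbers: the closure, from -1 (fully open) to 1 (shut), then the shift along the tool's x, y, z in m, then the turn, a rotation vector about the tool's x, y, z in degrees. In form: [[gripper, tx, ty, tz, ax, ay, az], ...]. A call has 1 to 12 rows; each row shifts and turns the commanded pose from where the row before left it, along the tool's axes as they then stand; what a row does not reach is not made up. A row lasts 1/12 s, in which the tool goes at most 41.7 mm and 7.16 degrees, less where a joint would pass 70% of its speed; a pose out of reach is approached as far as the arm can. A call is refused whole if a number of a shift passes 0.0417 or a number of a turn 7.16, either way. A call with a gripper value outside its range is refused whole. The fingers move at their own pace and stop on an object; FORCE is the grip in N (left out, the last holds). Time passes only in rows, so rows that do not move let the fingers close. It gives the time, the measured TCP pose, the force, the opening and the grip force at its end, in the units of the state.
- telemetry.sense(): the state, without advancing time (a new reading comes with each control period).
- get_image(name): name is "scene" or "top" or "wrist"; returns a dict with "color" (384x512x3 uint8, blue, green, red), "camera_matrix" (3x3 intrinsics, pixels), "k1" (the pictures are not rectified: a ray, as slopes to the right and down, at radius r is drawn at 1 + k1 r^2 times it, then the intrinsics apply), "pose" (4x4, takes a point from camera to world coordinates). Camera axes: x right, y down, z forward; pixel columns grow to the right and rows downward; lengths in m; the calibration is good to about 2 mm. A picture is of the moment at which its call begins. There is no depth.
- env.hand_in(): hands the job in; it is judged then, once.
Trained networks look in the newest picture that a camera, given by its name, has taken for a name from the list of things; names that differ only in an ending like _2 or _b are one class to them, and where a whole thing is asked for, a point or a joint stands for the part that bears it (a point fixed in the world has none). Each returns a list of dicts, best first, with "score" (0 to 1); they miss things now and then, are a little off and sometimes report something else, mostly with a low value. They report only what shows in the picture. A call takes as long as a camera call. They do not tell look-alikes from the thing itself.
- spotter.look_for(label, camera): "point" ([column, row] as shares, 0 to 1, of the picture: columns of its width, rows of its height, amid what is visible of it).
- spotter.tip_of(label, camera): "point" ([column, row] as shares, 0 to 1, of the picture: columns of its width, rows of its height: a listed point, or the origin of a listed thing).
The state is a dict: "t": time; "joints": joint angles; "joint_velocities": joint speeds; "joint_efforts": joint torques, N m; "position": TCP position; "ee_rot": TCP orientation; "contact_force": force on the tool from outside, world axes, zero at the start; "wrist_torque": the same for the moment, N m; "gripper_width": finger opening in m; "finger_force": force on a finger pad.
Only numpy, scipy, OpenCV 4.12 (cv2) and the standard library are available. Lean on these libraries where they do the work, as an engineer would, in place of code of your own. Each camera call takes 0.05 s, during which the arm holds its last target. There are 200 camera calls.

TASK

Book out the grey steel parts chest: with its lid shut, pick up the handheld barcode scanner, point its window squarely at the middle of the barcode label on the chest's front from about 8 cm away, keep it still there for two seconds, and lay it back flat on the middle of its mat. Then lift the chest's lid by the pull on its front edge until it stands half open, at 45 degrees, and keep holding it there with the gripper: the lid falls shut if let go, so the program finishes while still holding it. Leave the other things on the bench where they are.

Things in the scene. Friction and masses are not known exactly. Their poses are not given: they have to be found in the camera images.
- scanner_centre (a point): Centre of the handheld barcode scanner, a grey plastic wand 130 mm long, 36 mm high. x points out of its window (the way it reads), at first away from the robot within 0.45 rad; z up. Handle, 28 mm wide (y), 34 mm high, from x = -65 to 25 mm; the wider head, 46 mm, from 25 to 65 mm. The point lies 18 mm above its underside; it balances here: grip it here across y.
- scanner: The same scanner, loose, about 0.18 kg; origin at the middle of its underside, 18 mm below scanner_centre, same axes. Starts lying flat on its mat.
- scanner_window (a point): Centre of the scanner's window, in the end face of its head, 65 mm along x from scanner_centre; x points out of the window along the line in which it reads.
- mat_top (a point): Middle of the top of the scanner's mat, a fixed black rubber rectangle 180 x 100 x 3 mm lying on the bench left or right of the chest's front; x along its 180 mm side, z up. The scanner lies along it.
- label (a point): Middle of the barcode label, white with black bars, 72 mm wide and 44 mm high, on the chest's upright front face, left of its middle, 52 mm above the bench. x points from the label into the chest (away from the robot, square to the front face), y to the left along the face, z up.
- chest: The fixed parts chest, an open box of grey steel sheet 160 mm deep (x) x 240 mm wide (y) x 100 mm high with a hinged lid; origin in the middle of its underside; its front, at x = -80 mm, faces the robot.
- lid_hinge (a point): Middle of the lid's hinge line, along the top back edge of the chest (x = +80 mm, z = 100 mm in the chest's frame); axes are the chest's, the hinge line is y.
- lid_pull (a point): Centre of the lid's pull, a rubber block 26 wide (y), 22 deep (x), 16 mm high on an 18 mm wide steel tongue, 18 mm clear of the middle of the lid's front edge. Lid shut: 192 mm before the hinge line, 3 mm above it. Turns with the lid (x towards the hinge, z out of the lid's top). Gripped from above on its two side faces (across y) it swivels between the fingers as the lid turns.
- lid (a joint): Angle in rad of the lid, a 4 mm grey steel sheet 166 x 248 mm, about 0.35 kg, resting shut on the chest's rim: 0 shut, growing as its front edge rises, 0.785 at 45 degrees, stop at 1.9. The hinge runs free: let go, the lid falls shut under its own weight.
- parts_dish: The metal parts dish, 127 mm across, 24 mm high, on the other side of the chest's front from the mat; leave alone. Origin in the middle of its underside.
- grease_jar: The grease jar, 54 mm across, 70 mm high; leave alone. Origin in the middle of its underside.
- pedal: A pedal, 78 x 94 x 22 mm; leave alone. Origin in the middle of its underside.
- brake_caliper_1: A brake caliper, 30 x 55 x 36 mm; leave alone. Origin in the middle of its underside.
Not all that is in view belongs to the job. Leave any pink look-alike of the scanner alone.

How it is judged:
By the outcome, as a careful person would: the job done as asked, in the order asked, and still so for the second after the job is handed in, while the arm keeps its last pose, push and grip.
It also fails if it takes over 72 s, if anything falls off the work surface, if the arm or the gripper's body presses on something with over 40 N, if the wrist force passes 120 N, or if a joint passes its speed limit or range.

## Working session

There is one attempt and no reset: what is moved stays moved. The work goes in short steps, Python scripts to look and compute and a shell command to move; the robot and the scene stay as the last step left them, time stands still between calls to the robot, and variables do not carry over. Pictures are saved under pics/ and viewed, at most 13 in all, crops included, and the job is handed in when it is done.

```bash
mkdir -p pics
cat > h.py <<'E'
import numpy as np, cv2
from scipy.spatial.transform import Rotation as R
from station import telemetry, get_image, env, spotter
def ray(im,px):
    K=im["camera_matrix"];k=im["k1"]
    d=np.array([(px[0]-K[0][2])/K[0][0],(px[1]-K[1][2])/K[1][1]]);u=d.copy()
    for _ in range(20): u=d/(1+k*(u@u))
    P=np.array(im["pose"]); v=P[:3,:3]@np.array([u[0],u[1],1.]); return P[:3,3],v/np.linalg.norm(v)
def atz(im,px,z):
    o,v=ray(im,px); return o+v*(z-o[2])/v[2]
def tri(rs):
    A=np.zeros((3,3));b=np.zeros(3)
    for o,v in rs:
        M=np.eye(3)-np.outer(v,v);A+=M;b+=M@o
    return np.linalg.solve(A,b)
def proj(im,p):
    P=np.array(im["pose"]);c=P[:3,:3].T@(np.array(p)-P[:3,3]);u=c[:2]/c[2];u=u*(1+im["k1"]*(u@u));K=im["camera_matrix"]
    return np.array([u[0]*K[0][0]+K[0][2],u[1]*K[1][1]+K[1][2]])
def tool():
    s=telemetry.sense(); return np.array(s["position"]),R.from_rotvec(s["ee_rot"]),s
E
cat > a.py <<'E'
from h import *
p,r,s=tool();print(p,r.as_matrix().round(3),s["gripper_width"])
ims={}
for c in ("scene","top"):
    ims[c]=get_image(c)
    cv2.imwrite(f"pics/{c}.png",ims[c]["color"]); print(c,np.array(ims[c]["pose"]).round(3).tolist())
Z=dict(scanner_centre=.021,scanner=.003,scanner_window=.021,mat_top=.003,label=.052,chest=0,lid_hinge=.1,lid_pull=.103,parts_dish=0,grease_jar=0)
for n in Z:
    for c in ims:
        for d in spotter.tip_of(n,c)[:3]:
            px=np.array(d["point"])*[512,384]; print(n,c,round(d["score"],2),px.round(0),atz(ims[c],px,Z[n]).round(3))
E
python3 a.py; python3 -c "
import cv2,numpy as np
cv2.imwrite('pics/both.png',np.vstack([cv2.imread('pics/scene.png'),cv2.imread('pics/top.png')])[:, :])" ; python3 -c "
import cv2,numpy as np
a=cv2.imread('pics/both.png');print(a.shape)"
```

```text
[ 0.24765587 -0.57323636  0.24122903] [[-0.918 -0.396 -0.001]
 [-0.396  0.918  0.002]
 [ 0.     0.002 -1.   ]] 0.08550408407973256
scene [[-0.46, -0.605, 0.649, -0.232], [-0.888, 0.326, -0.325, 0.548], [-0.015, -0.726, -0.688, 0.985], [0.0, 0.0, 0.0, 1.0]]
top [[-0.017, -0.99, 0.143, 0.363], [-1.0, 0.018, 0.008, 0.113], [-0.011, -0.143, -0.99, 1.735], [0.0, 0.0, 0.0, 1.0]]
scanner_centre scene 0.77 [232. 262.] [0.452 0.294 0.021]
scanner_centre scene 0.72 [176. 244.] [0.59  0.416 0.021]
scanner_centre scene 0.64 [324. 225.] [ 0.446 -0.023  0.021]
scanner_centre top 0.91 [291. 233.] [ 0.449 -0.014  0.021]
scanner_centre top 0.78 [207. 235.] [0.447 0.296 0.021]
scanner scene 0.68 [323. 229.] [ 0.446 -0.02   0.003]
scanner scene 0.62 [233. 263.] [0.458 0.288 0.003]
scanner top 0.76 [208. 237.] [0.44  0.294 0.003]
scanner top 0.57 [293. 233.] [ 0.449 -0.024  0.003]
scanner top 0.28 [279. 183.] [0.64  0.026 0.003]
scanner_window scene 0.85 [220. 251.] [0.503 0.309 0.021]
scanner_window scene 0.82 [341. 230.] [ 0.402 -0.056  0.021]
scanner_window top 0.8 [307. 246.] [ 0.402 -0.072  0.021]

[... 238 characters left out ...]
39  -0.19   0.052]
label top 0.68 [260. 203.] [0.56  0.099 0.052]
chest scene 0.67 [279. 199.] [ 0.633  0.034 -0.   ]
chest top 0.8 [280. 180.] [0.65 0.02 0.  ]
lid_hinge scene 0.65 [269. 163.] [0.711 0.031 0.1  ]
lid_hinge top 0.95 [274. 157.] [0.717 0.047 0.1  ]
lid_hinge top 0.57 [208. 233.] [0.45  0.281 0.1  ]
lid_pull scene 0.62 [296. 192.] [0.542 0.026 0.103]
lid_pull top 0.6 [276. 208.] [0.534 0.041 0.103]
parts_dish scene 0.74 [377. 213.] [ 0.419 -0.22   0.   ]
parts_dish top 0.73 [350. 239.] [ 0.425 -0.236  0.   ]
parts_dish top 0.42 [206. 232.] [0.458 0.3   0.   ]
grease_jar scene 0.87 [193. 216.] [0.696 0.325 0.   ]
grease_jar top 0.73 [205. 218.] [0.511 0.306 0.   ]
(768, 512, 3)
```

View pics/scene.png

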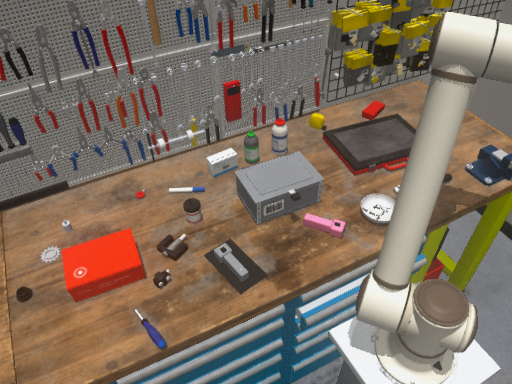

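View pics/top.png

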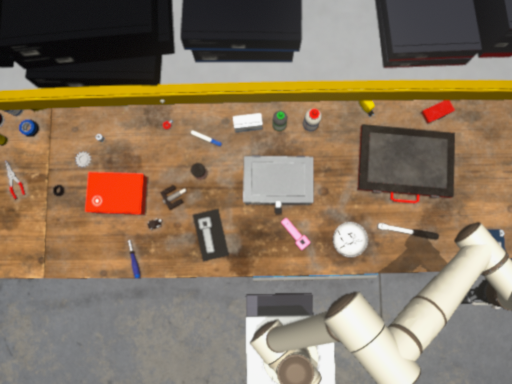

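The grey wand on the black mat (scene 232,262; top 207,235) is the scanner. The pink wand (scene 324,225; top 295,233) is the look-alike, because of its colour and because it isn't on the mat. I'll confirm that in an enlarged crop.

Run:
```python
import cv2,numpy as np
s=cv2.imread('pics/scene.png')[175:300,195:355];t=cv2.imread('pics/top.png')[145:270,185:325]
s=cv2.resize(s,None,fx=2.6,fy=2.6,interpolation=cv2.INTER_CUBIC);t=cv2.resize(t,None,fx=2.6,fy=2.6,interpolation=cv2.INTER_CUBIC)
cv2.imwrite('pics/crop1.png',np.hstack([s,t]))
```

```text
(no output)
```

View pics/crop1.png

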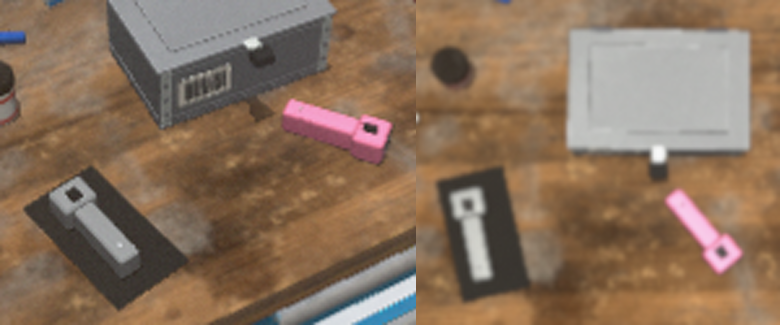

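The crop confirms it: the grey wand lies on the black mat with its head pointing away from the robot, and the pink one lies bare on the wood. I'm moving above the grey one.

```bash
python3 -m pendant '[[-1,-0.025,0.026,0,0,0,0],[-1,-0.025,0.026,0,0,0,0],[-1,-0.025,0.026,0,0,0,0],[-1,-0.025,0.026,0,0,0,0],[-1,-0.025,0.026,0,0,0,0],[-1,-0.025,0.026,0,0,0,0],[-1,-0.025,0.026,0,0,0,0],[-1,-0.025,0.026,0,0,0,0],[-1,-0.025,0.026,0,0,0,0],[-1,-0.025,0.026,0,0,0,0],[-1,-0.025,0.026,0,0,0,0],[-1,-0.025,0.026,0,0,0,0]]'
python3 -m pendant '[[-1,-0.018,0.034,0,0,0,0],[-1,-0.018,0.034,0,0,0,0],[-1,-0.018,0.034,0,0,0,0],[-1,-0.018,0.034,0,0,0,0],[-1,-0.018,0.034,0,0,0,0],[-1,-0.018,0.034,0,0,0,0],[-1,-0.018,0.034,0,0,0,0],[-1,-0.018,0.034,0,0,0,0],[-1,-0.018,0.034,0,0,0,0],[-1,-0.018,0.034,0,0,0,0],[-1,0,0,0,0,0,5.3],[-1,0,0,0,0,0,5.3]]'
python3 -m pendant '[[-1,0,0,0,0,0,0],[-1,0,0,0,0,0,0],[-1,0,0,0,0,0,0]]'
python3 - <<'E'
from h import *
p,r,s=tool();print(p,r.as_matrix().round(3),s["joints"])
ims={c:get_image(c) for c in("wrist",)}
print(np.array(ims["wrist"]["pose"]).round(3))
cv2.imwrite("pics/w1.png",ims["wrist"]["color"])
for n,z in dict(scanner_centre=.021,scanner_window=.021,mat_top=.003,label=.052,lid_pull=.103).items():
    for d in spotter.tip_of(n,"wrist")[:2]:
        px=np.array(d["point"])*[512,384];print(n,round(d["score"],2),px.round(0),atz(ims["wrist"],px,z).round(4))
E
```

```text
t: 2.1
position: [0.3998, -0.1666, 0.2428]
ee_rot: [-0.636, 3.075, -0.001]
contact_force: [0.3, 0.2, -0.3]
gripper_width: 0.0857
finger_force: 0.0
t: 3.1
position: [0.4299, 0.2174, 0.242]
ee_rot: [0.348, -3.122, 0.0]
contact_force: [0.3, 0.3, -0.3]
gripper_width: 0.0853
finger_force: 0.0
t: 3.35
position: [0.4299, 0.2149, 0.2425]
ee_rot: [-0.352, 3.122, 0.0]
contact_force: [0.5, -0.8, -0.5]
gripper_width: 0.0855
finger_force: 0.0
[0.42994094 0.21486584 0.24245782] [[-0.975 -0.222  0.   ]
 [-0.222  0.975  0.   ]
 [-0.     0.    -1.   ]] [ 8.02384002e-01  1.37040926e-01 -3.33013510e-01  1.32884806e-05
 -1.10049084e+00 -2.14888040e+00]
[[-0.222  0.936  0.275  0.36 ]
 [ 0.975  0.213  0.063  0.199]
 [ 0.     0.282 -0.959  0.374]
 [ 0.     0.     0.     1.   ]]
scanner_centre 0.86 [ 33. 128.] [ 0.4502 -0.0247  0.021 ]
scanner_centre 0.77 [322. 193.] [0.4516 0.2907 0.021 ]
scanner_window 0.7 [ 1. 73.] [ 0.3999 -0.0635  0.021 ]
scanner_window 0.64 [321. 246.] [0.5123 0.3077 0.021 ]
mat_top 0.95 [315. 191.] [0.4558 0.2875 0.003 ]
mat_top 0.3 [382. 314.] [0.5968 0.4173 0.003 ]
label 0.6 [121. 259.] [0.5609 0.0959 0.052 ]
lid_pull 0.91 [ 38. 241.] [0.5296 0.0361 0.103 ]
```

View pics/w1.png

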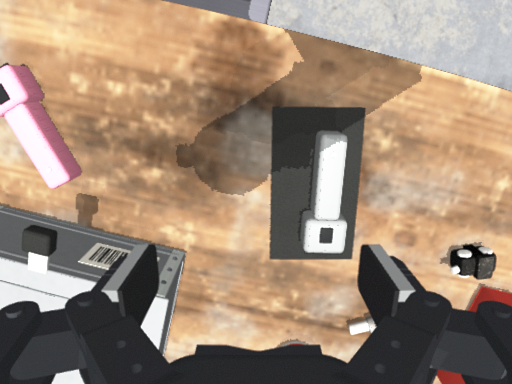

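The wrist view shows the mat (272–365, 107–260) with the grey scanner on it, head at (325,235) and tail at (333,135). The chest label is at (105,256). Now I'll get precise poses by segmentation.

Run:
```python
from h import *
im=get_image("wrist");g=cv2.cvtColor(im["color"],cv2.COLOR_BGR2GRAY)
hsv=cv2.cvtColor(im["color"],cv2.COLOR_BGR2HSV)
def rect(mask,seed,z,nm):
    n,l=cv2.connectedComponents(mask.astype(np.uint8)); m=(l==l[seed[1],seed[0]])
    cs,_=cv2.findContours(m.astype(np.uint8),cv2.RETR_EXTERNAL,cv2.CHAIN_APPROX_NONE)
    c=max(cs,key=cv2.contourArea)[:,0,:]
    w=np.array([atz(im,q,z)[:2] for q in c],np.float32)*1000
    (ctr,sz,a)=cv2.minAreaRect(w.astype(np.float32)); print(nm,m.sum(),np.round(ctr,1),np.round(sz,1),round(a,2)); return m,w
roi=np.zeros_like(g);roi[95:275,262:378]=1
dark=cv2.morphologyEx(((g<85)&(hsv[...,1]<90)&(roi>0)).astype(np.uint8),cv2.MORPH_OPEN,np.ones((3,3)))
rect(dark,(290,150),.003,"mat")
print(g[200,305:360],g[160:164,330])
for th in(120,160,200):
    br=(g>th)&(roi>0)&(hsv[...,1]<60)
    m,w=rect(br,(330,170),.037,f"scan{th}")
    # handle axis: points of the mask in mid rows
    pts=[]
    for v in range(145,205,5):
        u=np.where(m[v])[0]; pts.append([*(atz(im,(u.min(),v),.037)[:2]),*(atz(im,(u.max(),v),.037)[:2])])
    pts=np.array(pts);mid=(pts[:,:2]+pts[:,2:])/2
    k=np.polyfit(mid[:,0],mid[:,1],1);print("axis yaw",np.arctan(k[0]),"y at .45",np.polyval(k,.45),"width",np.linalg.norm(pts[:,:2]-pts[:,2:],axis=1).mean())
cv2.imwrite("pics/w1g.png",g)
# label: corners on front
c=cv2.resize(im["color"][200:300,0:200],None,fx=4,fy=4,interpolation=cv2.INTER_CUBIC);cv2.imwrite("pics/crop2.png",c)
```

```text
mat 8884 [452.  284.4] [178.5 101. ] 12.26
[ 77  77  75  63  52  59  81  91  93  99 139 194 224 235 241 251 252 251
 251 251 251 251 251 251 251 251 250 250 251 250 249 250 250 245 238 233
 113  71  73  73  72  73  75  76  72  73  75  74  73  71  72  74  96 138
 140] [253 253 253 253]
scan120 3440 [449.6 294.3] [128.8  45.1] 11.27
axis yaw 0.18256850895132332 y at .45 0.2941971469364613 width 0.025891167430226125
scan160 3187 [450.5 294.4] [126.5  44. ] 11.78
axis yaw 0.1812159228603298 y at .45 0.29446355055408263 width 0.025130310839855924
scan200 1833 [433.7 291.7] [83.  25.4] 10.84
axis yaw 0.13772673931428958 y at .45 0.29411064538114956 width 0.0232769970144247
```

View pics/crop2.png

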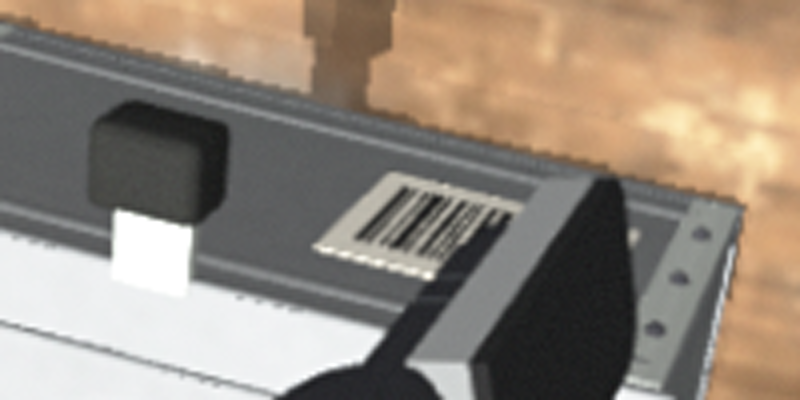

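```bash
python3 -m pendant '[[-1,0,0,0,0,0,1.8],[-1,-0.007,0.015,0.02,0,0,0],[-1,-0.007,0.015,0.03,0,0,0],[-1,-0.007,0.015,0.03,0,0,0],[-1,-0.007,0.015,0.03,0,0,0],[-1,-0.007,0.014,0.03,0,0,0],[-1,0,0,0.03,0,0,0],[-1,0,0,0.02,0,0,0],[-1,0,0,0,0,0,0],[-1,0,0,0,0,0,0],[-1,0,0,0,0,0,0]]' 40
python3 - <<'E'
from h import *
p,r,s=tool();print(p,r.as_matrix().round(3))
im=get_image("wrist");cv2.imwrite("pics/w2.png",im["color"])
E
```

```text
t: 4.62
position: [0.4511, 0.2952, 0.0537]
ee_rot: [-0.301, 3.125, 0.002]
contact_force: [-0.2, 0.3, 0.4]
gripper_width: 0.0853
finger_force: 0.0
[0.45114899 0.29517673 0.05365123] [[-0.982 -0.191  0.002]
 [-0.191  0.982  0.002]
 [-0.002  0.001 -1.   ]]
```

View pics/w2.png

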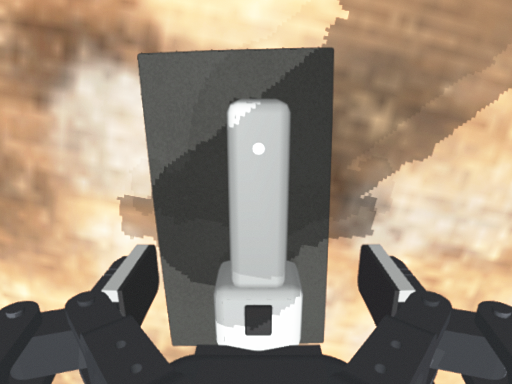

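The scanner sits centred between the fingers: handle at columns 229–290, fingers at 150 and 365. Now I'll descend, grip and lift.

```bash
python3 -m pendant '[[-1,0,0,0.015,0,0,0],[-1,0,0,0.015,0,0,0],[-1,0,0,0.005,0,0,0],[-1,0,0,0,0,0,0],[-1,0,0,0,0,0,0],[1,0,0,0,0,0,0],[1,0,0,0,0,0,0],[1,0,0,0,0,0,0],[1,0,0,0,0,0,0],[1,0,0,0,0,0,0],[1,0,0,0,0,0,0],[1,0,0,0,0,0,0]]' 50
python3 -m pendant '[[1,0,0,0,0,0,0],[1,0,0,0,0,0,0],[1,0,0,-0.01,0,0,0],[1,0,0,-0.02,0,0,0],[1,0,0,-0.02,0,0,0],[1,0,0,-0.02,0,0,0],[1,0,0,-0.02,0,0,0],[1,0,0,-0.02,0,0,0],[1,0,0,-0.02,0,0,0],[1,0,0,0,0,0,0],[1,0,0,0,0,0,0],[1,0,0,0,0,0,0]]'
python3 - <<'E'
from h import *
p,r,s=tool();print(p,r.as_matrix().round(3))
sc=get_image("scene");im=get_image("wrist");tp=get_image("top")
for c,I in(("scene",sc),("wrist",im),("top",tp)):
  for n,z in dict(label=.052,lid_pull=.103,lid_hinge=.1,scanner_window=.14,scanner_centre=.14,chest=0).items():
    for d in spotter.tip_of(n,c)[:2]:
        px=np.array(d["point"])*[512,384];print(c,n,round(d["score"],2),px.round(1),atz(I,px,z).round(4))
a=cv2.resize(sc["color"][140:220,225:331],None,fx=3.75,fy=3.75,interpolation=cv2.INTER_CUBIC)
b=cv2.resize(im["color"],(400,300))
cv2.imwrite("pics/c3.png",np.hstack([a[:300,:397],b]));cv2.imwrite("pics/scene2.png",sc["color"]);cv2.imwrite("pics/w3.png",im["color"])
E
```

```text
t: 5.67
position: [0.4505, 0.2949, 0.0178]
ee_rot: [-0.301, 3.126, 0.001]
contact_force: [-1.0, 0.8, 2.6]
gripper_width: 0.0271
finger_force: 50.6
t: 6.67
position: [0.4493, 0.2937, 0.1463]
ee_rot: [0.299, -3.125, 0.002]
contact_force: [-0.3, 0.5, -2.5]
gripper_width: 0.0276
finger_force: 50.0
[0.4493211  0.29366519 0.14626106] [[-0.982 -0.19  -0.002]
 [-0.19   0.982 -0.001]
 [ 0.002 -0.001 -1.   ]]
scene lid_pull 0.63 [297.9 194.5] [0.5306 0.0262 0.103 ]
scene scanner_window 0.69 [341.9 231.5] [0.3175 0.0185 0.14  ]
scene scanner_window 0.53 [215.2 220.6] [0.5181 0.3067 0.14  ]
scene scanner_centre 0.86 [228.3 231.9] [0.4627 0.2915 0.14  ]
scene scanner_centre 0.58 [326.4 226.2] [0.3537 0.0448 0.14  ]
scene chest 0.89 [279.3 196.5] [0.6416 0.0269 0.    ]
scene chest 0.21 [216.1 221.4] [0.6376 0.2655 0.    ]
wrist scanner_centre 0.59 [254.6 261.3] [0.4526 0.293  0.14  ]
wrist scanner_centre 0.37 [256.8 244.8] [0.4445 0.2924 0.14  ]
wrist chest 0.59 [254.4 262.7] [0.5286 0.3057 0.    ]
top label 0.96 [260.8 203.2] [0.558  0.0949 0.052 ]
top label 0.37 [200.9 172.5] [0.6757 0.3132 0.052 ]
top lid_pull 0.65 [276.1 206.3] [0.5402 0.0417 0.103 ]
top lid_hinge 0.63 [276.6 159.2] [0.7101 0.0358 0.1   ]
top scanner_window 0.68 [198.7 215.6] [0.5085 0.3105 0.14  ]
top scanner_window 0.66 [309.1 243.8] [ 0.4054 -0.0662  0.14  ]
top scanner_centre 0.63 [205.  233.9] [0.4453 0.289  0.14  ]
top chest 0.7 [278.4 182.8] [0.6404 0.0265 0.    ]
```

View pics/c3.png

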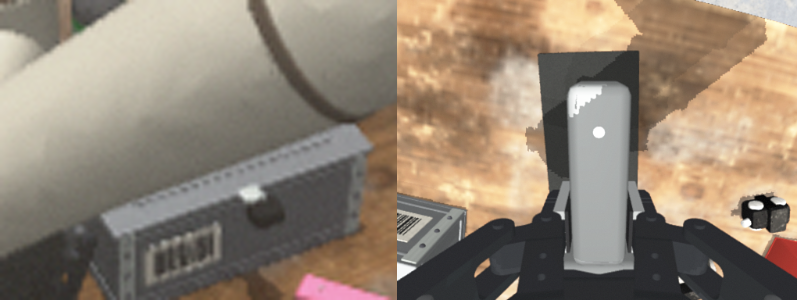

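The scanner is held and lifted clear. In the right half its handle is centred between the fingers. In the left half the label (180,255) and the pull (265,205) can be seen. Next is a fit of the chest pose from the stored views.

Run:
```python
from h import *
tp=get_image("top");sc=get_image("scene");w=get_image("wrist")
t=cv2.imread("pics/top.png");hsv=cv2.cvtColor(t,cv2.COLOR_BGR2HSV)
m=((hsv[...,1]<40)&(hsv[...,2]>110)).astype(np.uint8);m[:145]=0;m[212:]=0;m[:,:235]=0;m[:,322:]=0
m=cv2.morphologyEx(m,cv2.MORPH_CLOSE,np.ones((5,5)));m=cv2.morphologyEx(m,cv2.MORPH_OPEN,np.ones((13,13)))
c=max(cv2.findContours(m,0,cv2.CHAIN_APPROX_NONE)[0],key=cv2.contourArea)[:,0]
W=np.array([atz(tp,q,.104)[:2] for q in c],np.float32)*1000;print("lid",cv2.minAreaRect(W))
# wrist image 1
w1=dict(w);P=np.eye(4)
p0,r0,_=tool();Tc=np.array(w["pose"]);T0=np.eye(4);T0[:3,:3]=r0.as_matrix();T0[:3,3]=p0
X=np.linalg.inv(T0)@Tc
T1=np.eye(4);T1[:3,:3]=R.from_rotvec([-.352,3.122,0]).as_matrix();T1[:3,3]=[.42994,.21487,.24246];w1["pose"]=T1@X;print(w1["pose"].round(3)[:3,3])
for n,q,z in(("corner",(186.2,251.2),0),("edge0",(2,205.5),0),("lab lo R",(96.5,243),.03),("lab hi R",(79,262),.074),("pull top?",(38,241),.103),("pull top left",(31,225.5),.111),("pull top right",(56,230),.111)):
    print(n,atz(w1,q,z).round(4))
s=lambda x,y:(195+x/2.6,175+y/2.6)
for n,q,z in(("lab UL",s(178,84),.074),("lab UR",s(231,63),.074),("lab LL",s(180,108),.03),("lab LR",s(231,88),.03),("botL corner",s(163,126),0)):
    print(n,atz(sc,q,z).round(4))
```

```text
lid ((636.2579345703125, 33.716835021972656), (246.70193481445312, 169.39016723632812), 88.9460220336914)
[0.36  0.199 0.374]
corner [0.5645 0.1569 0.    ]
edge0 [ 0.5579 -0.0735  0.    ]
lab lo R [0.5617 0.0598 0.03  ]
lab hi R [0.5613 0.0615 0.074 ]
pull top? [0.53   0.0359 0.103 ]
pull top left [0.5116 0.034  0.111 ]
pull top right [0.5105 0.0565 0.111 ]
lab UL [0.5573 0.1332 0.074 ]
lab UR [0.5583 0.0595 0.074 ]
lab LL [0.558  0.1303 0.03  ]
lab LR [0.558  0.0582 0.03  ]
botL corner [0.5658 0.1502 0.    ]
```

```bash
python3 -m pendant '[[1,0.008,-0.02,0,0,0,0],[1,0.009,-0.024,0,0,0,0],[1,0.009,-0.024,0,0,0,0],[1,0.009,-0.024,0,0,0,0],[1,0.009,-0.024,0,0,0,0],[1,0.009,-0.024,0,0,0,0],[1,0.009,-0.024,0,0,0,0],[1,0.0085,-0.021,0,0,0,0],[1,0,0,0,0,0,4],[1,0,0,0,0,0,4.2],[1,0,0,0,0,0,4],[1,0,0,0,0,0,0]]'
python3 -m pendant '[[1,0,0,0.01,0,0,0],[1,0,0,0.02,0,0,0],[1,0,0,0.02,0,0,0],[1,0,0,0.02,0,0,0],[1,0,0,0.015,0,0,0],[1,0,0,0.01,0,0,0],[1,0,0,0.002,0,0,0],[1,0,0,0,0,0,0],[1,0,0,0,0,0,0],[1,0,0,0,0,0,0]]'
python3 - <<'E'
from h import *
p,r,s=tool();print(p,r.as_matrix().round(3))
sc=get_image("scene");im=get_image("wrist")
for c,I in(("scene",sc),("wrist",im)):
  for n,z in dict(label=.052,lid_pull=.103,scanner_window=.052,scanner_centre=.052).items():
    for d in spotter.tip_of(n,c)[:2]:
        px=np.array(d["point"])*[512,384];print(c,n,round(d["score"],2),px.round(1),atz(I,px,z).round(4))
a=cv2.resize(sc["color"][170:270,230:363],None,fx=3,fy=3,interpolation=cv2.INTER_CUBIC)
b=cv2.resize(im["color"],(400,300))
cv2.imwrite("pics/c4.png",np.hstack([a,b]));cv2.imwrite("pics/scene3.png",sc["color"]);cv2.imwrite("pics/w4.png",im["color"])
E
```

```text
t: 8.87
position: [0.4163, 0.0993, 0.1476]
ee_rot: [0.036, 3.141, 0.001]
contact_force: [-0.1, 0.2, -1.2]
gripper_width: 0.0273
finger_force: 50.0
t: 9.7
position: [0.4169, 0.0999, 0.0511]
ee_rot: [0.033, 3.14, 0.002]
contact_force: [0.1, 0.1, -1.6]
gripper_width: 0.0278
finger_force: 50.0
[0.41685738 0.09990889 0.05111604] [[-1.     0.021  0.002]
 [ 0.021  1.     0.001]
 [-0.002  0.001 -1.   ]]
scene scanner_window 0.81 [284.9 221.2] [0.4925 0.0932 0.052 ]
scene scanner_window 0.76 [342.1 230.1] [ 0.3791 -0.0404  0.052 ]
scene scanner_centre 0.93 [322.7 223.3] [ 0.43   -0.0044  0.052 ]
scene scanner_centre 0.52 [295.6 237.8] [0.4199 0.0987 0.052 ]
wrist scanner_centre 0.65 [255.  262.6] [0.4168 0.0989 0.052 ]
wrist scanner_centre 0.59 [ 41.7 287.8] [0.4288 0.0017 0.052 ]
```

View pics/c4.png

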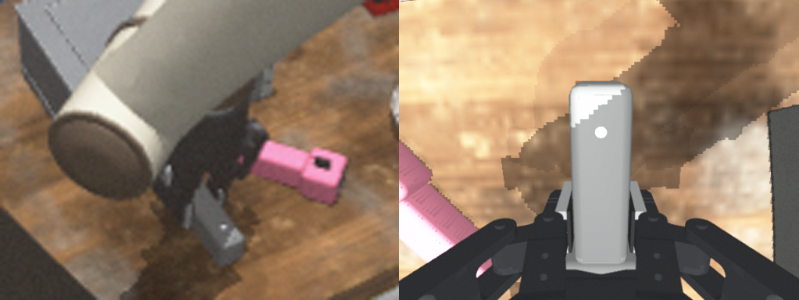

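Scanner is held in line with the label (tail at about (600,85) in the right half). The chest front is hidden by the arm in the scene view. I'll check the pitch in the grip from the wrist view.

Run:
```python
from h import *
im=get_image("wrist");p,r,s=tool()
g=cv2.cvtColor(im["color"],cv2.COLOR_BGR2GRAY);hsv=cv2.cvtColor(im["color"],cv2.COLOR_BGR2HSV)
m=((hsv[...,1]<40)&(g>110)).astype(np.uint8);m[:,:205]=0;m[:,305:]=0
print("tail row",np.where(m[:,240:270].sum(1)>15)[0][0])
for v in(130,160,190,220):
    u=np.where(m[v])[0];print(v,u.min(),u.max(),u.max()-u.min()+1)
d=cv2.HoughCircles  # dot: brightest blob near (257,169)
sub=(g[155:185,240:275]>235);ys,xs=np.where(sub);print("dot",xs.mean()+240,ys.mean()+155)
w2=cv2.cvtColor(cv2.imread("pics/w2.png"),cv2.COLOR_BGR2GRAY);sub=w2[138:160,247:270]>250;ys,xs=np.where(sub);q2=(xs.mean()+247,ys.mean()+138)
P1=np.array(im["pose"]);T=np.eye(4);T[:3,:3]=r.as_matrix();T[:3,3]=p;X=np.linalg.inv(T)@P1
T2=np.eye(4);T2[:3,:3]=R.from_rotvec([-.301,3.125,.002]).as_matrix();T2[:3,3]=[.45115,.29518,.05365];I2=dict(im);I2["pose"]=T2@X
D=atz(I2,q2,.0374);c0=np.array([.4500,.2943,.021]);h=np.array([np.cos(.19),np.sin(.19)]);a=(D-c0)[:2]@h;print("dot along",a)
for pit in(-9,-5,0,5,9):
    Rp=R.from_euler('y',-pit,degrees=True).as_matrix()
    f=np.array([1,0,0]);yaw=R.from_euler('z',-.021).as_matrix()
    def w(x,y,z): return proj(im,p+[0,0,.003]+yaw@Rp@np.array([x,y,z]))
    row=lambda x:(w(x,-.014,.014).round(1),w(x,.014,.014).round(1))
    print(pit,"dot",w(a,0,.0164).round(1),"tail",w(-.065,0,.012).round(1)," at-60",row(-.06),"-20",row(-.02))
```

```text
tail row 104
130 218 298 81
160 219 297 79
190 220 296 77
220 221 295 75
dot 258.07909604519773 168.92090395480227
dot along -0.044761201358119014
-9 dot [256.9 184.7] tail [256.7 118.8]  at-60 (array([211.3, 136.6]), array([302.2, 136.4])) -20 (array([218. , 244.6]), array([296.2, 244.5]))
-5 dot [256.9 177.7] tail [256.8 113.2]  at-60 (array([212.8, 130.2]), array([300.8, 130. ])) -20 (array([218.3, 240.2]), array([295.9, 240.1]))
0 dot [256.9 170.2] tail [256.8 108.1]  at-60 (array([214.6, 123.9]), array([299. , 123.8])) -20 (array([218.6, 235. ]), array([295.5, 234.9]))
5 dot [256.9 164. ] tail [256.9 104.8]  at-60 (array([216.4, 119.5]), array([297.4, 119.3])) -20 (array([219.1, 230.1]), array([295.1, 230. ]))
9 dot [257. 160.] tail [256.9 103.4]  at-60 (array([217.7, 117.1]), array([296.1, 117. ])) -20 (array([219.4, 226.5]), array([294.8, 226.4]))
```

The pitch is about 0–1°, so it's good. A small trim, then hold for 2.9 s.

```bash
python3 -m pendant '[[1,0.002,-0.001,0.002,0,0,0],[1,0,0,0,0,0,0],[1,0,0,0,0,0,0],[1,0,0,0,0,0,0],[1,0,0,0,0,0,0],[1,0,0,0,0,0,0],[1,0,0,0,0,0,0],[1,0,0,0,0,0,0],[1,0,0,0,0,0,0],[1,0,0,0,0,0,0],[1,0,0,0,0,0,0],[1,0,0,0,0,0,0]]'
python3 -m pendant '[[1,0,0,0,0,0,0],[1,0,0,0,0,0,0],[1,0,0,0,0,0,0],[1,0,0,0,0,0,0],[1,0,0,0,0,0,0],[1,0,0,0,0,0,0],[1,0,0,0,0,0,0],[1,0,0,0,0,0,0],[1,0,0,0,0,0,0],[1,0,0,0,0,0,0],[1,0,0,0,0,0,0],[1,0,0,0,0,0,0]]'
python3 -m pendant '[[1,0,0,0,0,0,0],[1,0,0,0,0,0,0],[1,0,0,0,0,0,0],[1,0,0,0,0,0,0],[1,0,0,0,0,0,0],[1,0,0,0,0,0,0],[1,0,0,0,0,0,0],[1,0,0,0,0,0,0],[1,0,0,0,0,0,0],[1,0,0,0,0,0,0],[1,0,0,0,0,0,0]]'
```

```text
t: 11.25
position: [0.4142, 0.0985, 0.0483]
ee_rot: [0.034, 3.141, 0.0]
contact_force: [-0.2, -0.3, -1.6]
gripper_width: 0.0273
finger_force: 50.0
t: 12.25
position: [0.4142, 0.0985, 0.0483]
ee_rot: [0.034, 3.141, 0.0]
contact_force: [-1.2, -0.8, -2.1]
gripper_width: 0.0273
finger_force: 50.0
t: 13.17
position: [0.4142, 0.0985, 0.0483]
ee_rot: [-0.034, -3.141, -0.0]
contact_force: [-0.2, 0.1, -2.0]
gripper_width: 0.0271
finger_force: 50.0
```

```bash
python3 -m pendant '[[1,0,0,-0.01,0,0,0],[1,0,0,-0.02,0,0,0],[1,0,0,-0.02,0,0,0],[1,0,0,-0.02,0,0,0],[1,0,0,-0.02,0,0,0],[1,0,0,-0.01,0,0,0],[1,0,0,0,0,0,-4.5],[1,0,0,0,0,0,-4.5],[1,0,0,0,0,0,-4.5],[1,-0.005,0.01,0,0,0,0],[1,-0.01,0.023,0,0,0,0],[1,-0.01,0.023,0,0,0,0]]'
python3 -m pendant '[[1,-0.01,0.023,0,0,0,0],[1,-0.01,0.023,0,0,0,0],[1,-0.01,0.023,0,0,0,0],[1,-0.0105,0.023,0,0,0,0],[1,-0.007,0.0157,0,0,0,0],[1,-0.004,0.01,0,0,0,0],[1,0,0,0,0,0,0],[1,0,0,0.02,0,0,0],[1,0,0,0.03,0,0,0],[1,0,0,0.025,0,0,0],[1,0,0,0,0,0,0],[1,0,0,0,0,0,0]]'
python3 - <<'E'
from h import *
p,r,s=tool();print(p,r.as_matrix().round(4))
h=np.array([.452,.2844,.0178])-p;print("tool shift",r.inv().apply(h).round(4),"heading",np.degrees(np.arctan2(-r.as_matrix()[1,0],-r.as_matrix()[0,0])))
E
```

```text
t: 14.17
position: [0.4268, 0.1591, 0.1484]
ee_rot: [-0.331, 3.124, 0.0]
contact_force: [-0.2, -0.5, -1.0]
gripper_width: 0.0273
finger_force: 50.0
t: 15.17
position: [0.4514, 0.2832, 0.0726]
ee_rot: [0.334, -3.121, 0.004]
contact_force: [0.4, 0.9, -0.7]
gripper_width: 0.0271
finger_force: 49.9
[0.45141956 0.283164   0.07256888] [[-0.9773 -0.2117 -0.0022]
 [-0.2117  0.9773 -0.003 ]
 [ 0.0028 -0.0025 -1.    ]]
tool shift [-0.001   0.0012  0.0548] heading 12.222332829709364
```

```bash
python3 -m pendant '[[1,-0.001,0.001,0.02,0,0,0],[1,0,0,0.018,0,0,0],[1,0,0,0.01,0,0,0],[1,0,0,0.004,0,0,0],[1,0,0,0.002,0,0,0],[1,0,0,0,0,0,0],[1,0,0,0,0,0,0],[1,0,0,0,0,0,0]]'
```

```text
t: 15.83
position: [0.4533, 0.2862, 0.0203]
ee_rot: [-0.336, 3.122, 0.002]
contact_force: [-0.4, -0.0, -0.8]
gripper_width: 0.0276
finger_force: 50.0
```

```bash
python3 -m pendant '[[1,0.001,-0.0015,0.0015,0,0,0],[1,0,0,0.001,0,0,0],[1,0,0,0,0,0,0],[1,0,0,0,0,0,0]]'
```

```text
t: 16.17
position: [0.4522, 0.284, 0.0178]
ee_rot: [-0.336, 3.123, 0.0]
contact_force: [-1.8, -0.6, 5.4]
gripper_width: 0.0273
finger_force: 50.8
```

```bash
python3 -m pendant '[[0,0,0,0,0,0,0],[-0.5,0,0,0,0,0,0],[-1,0,0,0,0,0,0],[-1,0,0,0,0,0,0],[-1,0,0,0,0,0,0],[-1,0,0,0,0,0,0],[-1,0,0,-0.015,0,0,0],[-1,0,0,-0.03,0,0,0],[-1,0,0,-0.04,0,0,0],[-1,0,0,-0.04,0,0,0],[-1,0,0,-0.04,0,0,0],[-1,0,0,-0.04,0,0,0]]'
python3 -m pendant '[[-1,0.02,-0.02,0,0,0,0],[-1,0.02,-0.02,0,0,0,0],[-1,0.02,-0.02,0,0,0,0],[-1,0,0,0,0,0,0],[-1,0,0,0,0,0,0]]'
python3 - <<'E'
from h import *
p,r,s=tool();print(p,r.as_matrix().round(3))
im=get_image("wrist");g=cv2.cvtColor(im["color"],cv2.COLOR_BGR2GRAY);hsv=cv2.cvtColor(im["color"],cv2.COLOR_BGR2HSV)
pc=proj(im,[.452,.284,.03]);print(pc)
cv2.imwrite("pics/w5.png",im["color"])
mm=np.zeros_like(g);x0,y0=pc.astype(int);mm[max(0,y0-120):y0+120,max(0,x0-50):x0+50]=1
for nm,mask,z in(("scan",(g>140)&(hsv[...,1]<60),.037),("mat",(g<85)&(hsv[...,1]<90),.003)):
    m=cv2.morphologyEx((mask&(mm>0)).astype(np.uint8),cv2.MORPH_OPEN,np.ones((3,3)))
    c=max(cv2.findContours(m,0,cv2.CHAIN_APPROX_NONE)[0],key=cv2.contourArea)[:,0]
    print(nm,cv2.minAreaRect(np.array([atz(im,q,z)[:2]*1000 for q in c],np.float32)))
for n,z in dict(label=.052,lid_pull=.103,scanner_centre=.021).items():
    for d in spotter.tip_of(n,"wrist")[:2]:
        px=np.array(d["point"])*[512,384];print(n,round(d["score"],2),px.round(1),atz(im,px,z).round(4))
E
```

```text
t: 17.17
position: [0.4518, 0.2836, 0.2238]
ee_rot: [0.336, -3.124, -0.0]
contact_force: [1.5, 1.7, -0.4]
gripper_width: 0.0855
finger_force: 0.0
t: 17.58
position: [0.4057, 0.2117, 0.2223]
ee_rot: [-0.335, 3.123, 0.001]
contact_force: [0.0, -0.0, 1.1]
gripper_width: 0.0857
finger_force: 0.0
[0.40568406 0.21166723 0.22229465] [[-0.977 -0.212  0.001]
 [-0.212  0.977  0.001]
 [-0.001  0.001 -1.   ]]
[317.33795096 222.29273158]
scan ((451.56085205078125, 283.9728698730469), (129.2694549560547, 44.50525665283203), 12.46535873413086)
mat ((451.9956359863281, 284.92034912109375), (179.1540985107422, 100.72647094726562), 12.655633926391602)
lid_pull 0.62 [ 28.9 278.6] [0.5299 0.0359 0.103 ]
scanner_centre 0.79 [ 23.8 158.5] [ 0.4516 -0.0234  0.021 ]
scanner_centre 0.6 [315.  216.4] [0.4494 0.2823 0.021 ]
```

View pics/w5.png

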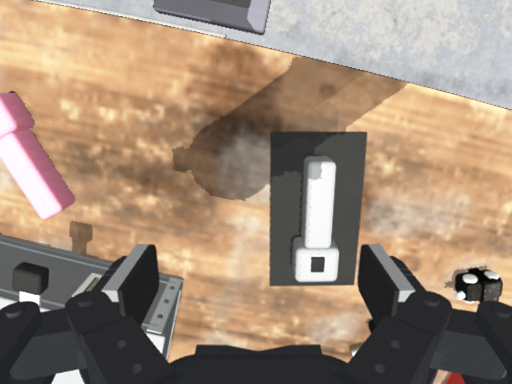

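The scanner is back on the mat within 1 mm of its middle. Now I'm hovering over the pull.

```bash
python3 -m pendant '[[-1,0,0,0,0,0,6.7],[-1,0,0,0,0,0,6.7],[-1,-0.01,-0.015,0,0,0,0],[-1,-0.02,-0.027,0,0,0,0],[-1,-0.02,-0.027,0,0,0,0],[-1,-0.02,-0.027,0,0,0,0],[-1,-0.02,-0.027,0,0,0,0],[-1,-0.02,-0.027,0,0,0,0],[-1,-0.017,-0.023,0,0,0,0],[-1,0,0,0.02,0,0,0],[-1,0,0,0.02,0,0,0],[-1,0,0,0.01,0,0,0]]'
python3 -m pendant '[[-1,0,0,0,0,0,0],[-1,0,0,0,0,0,0],[-1,0,0,0,0,0,0]]'
python3 - <<'E'
from h import *
p,r,s=tool();print(p,r.as_matrix().round(3))
for i in range(2):
  im=get_image("wrist")
  for d in spotter.tip_of("lid_pull","wrist")[:2]:
    px=np.array(d["point"])*[512,384];print(round(d["score"],2),px.round(1),atz(im,px,.103).round(4))
print("mid-jaw",proj(im,p+[0,0,.008-.07]))
cv2.imwrite("pics/w6.png",im["color"])
E
```

```text
t: 18.78
position: [0.5294, 0.0366, 0.1688]
ee_rot: [-0.034, -3.137, 0.002]
contact_force: [-0.6, 0.7, -0.3]
gripper_width: 0.0854
finger_force: 0.0
t: 19.03
position: [0.5307, 0.0378, 0.1728]
ee_rot: [0.029, 3.14, 0.0]
contact_force: [-0.4, 0.1, -0.5]
gripper_width: 0.0859
finger_force: 0.0
[0.5307208  0.03777153 0.17277868] [[-1.     0.019  0.002]
 [ 0.019  1.     0.   ]
 [-0.002  0.    -1.   ]]
0.66 [256.9 201.5] [0.5272 0.0375 0.103 ]
0.91 [256.2 206.3] [0.5304 0.037  0.103 ]
mid-jaw [257.40229402 211.08975022]
```

View pics/w6.png

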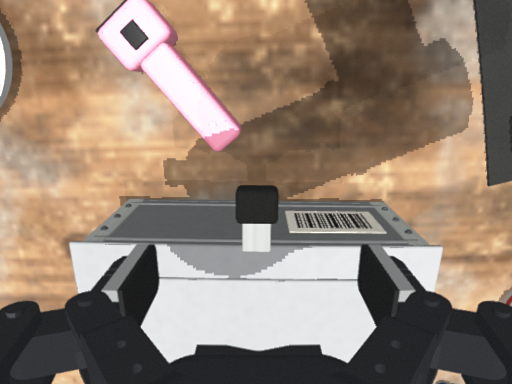

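The pull is centred at (257,204), columns 236–278, between the fingers. I'll get its x from the back top edge at row 223.

Run:
```python
from h import *
im=get_image("wrist");p,r,s=tool();print(p)
print(atz(im,(257,223),.111)-[.011,0,0],atz(im,(257,186),.095)+[.011,0,0])
print("lid front corners",atz(im,(71,242),.104),atz(im,(441,248),.104))
```

```text
[0.53015097 0.03748262 0.17271581]
[0.52692288 0.03719401 0.111     ] [0.53019199 0.03755674 0.095     ]
lid front corners [ 0.55234671 -0.08523089  0.104     ] [0.56163837 0.1582217  0.104     ]
```

```bash
python3 -m pendant '[[-1,0.0015,0,0.02,0,0,1],[-1,0,0,0.02,0,0,0],[-1,0,0,0.02,0,0,0],[-1,0,0,0.012,0,0,0],[-1,0,0,0.004,0,0,0],[-1,0,0,0,0,0,0],[-1,0,0,0,0,0,0],[-1,0,0,0,0,0,0]]' 60
python3 -m pendant '[[1,0,0,0,0,0,0],[1,0,0,0,0,0,0],[1,0,0,0,0,0,0],[1,0,0,0,0,0,0],[1,0,0,0,0,0,0],[1,0,0,0,0,0,0],[1,0,0,0,0,0,0],[1,0,0,0,0,0,0],[1,0,0,0,0,0,0]]'
```

```text
t: 19.95
position: [0.5292, 0.0374, 0.097]
ee_rot: [0.058, 3.139, 0.001]
contact_force: [0.3, -0.4, 0.4]
gripper_width: 0.0856
finger_force: 0.0
t: 20.7
position: [0.5283, 0.037, 0.0962]
ee_rot: [0.058, 3.141, -0.001]
contact_force: [-1.3, -1.0, 4.8]
gripper_width: 0.0251
finger_force: 59.4
```

```bash
python3 -m pendant '[[1,-0.0002,0,-0.006,0,0,0],[1,-0.0004,0,-0.0066,0,0,0],[1,-0.0006,0,-0.006,0,0,0],[1,-0.0008,0,-0.0065,0,0,0],[1,-0.001,0,-0.006,0,0,0],[1,-0.0013,0,-0.0064,0,0,0],[1,-0.0014,0,-0.006,0,0,0],[1,-0.0016,0,-0.0062,0,0,0],[1,-0.0019,0,-0.006,0,0,0],[1,-0.002,0,-0.006,0,0,0],[1,0,0,0,0,0,0],[1,0,0,0,0,0,0]]'
```

```text
t: 21.7
position: [0.5395, 0.0367, 0.1575]
ee_rot: [0.059, 3.141, 0.0]
contact_force: [4.2, -2.0, -4.8]
gripper_width: 0.0248
finger_force: 59.4
```

```bash
python3 -m pendant '[[1,-0.0022,0,-0.0058,0,0,0],[1,-0.0024,0,-0.0058,0,0,0],[1,-0.0026,0,-0.0057,0,0,0],[1,-0.0027,0,-0.0057,0,0,0],[1,-0.0030,0,-0.0055,0,0,0],[1,-0.0031,0,-0.0055,0,0,0],[1,-0.0033,0,-0.0053,0,0,0],[1,-0.0035,0,-0.0053,0,0,0],[1,-0.0037,0,-0.005,0,0,0],[1,-0.0038,0,-0.0051,0,0,0],[1,-0.0040,0,-0.0048,0,0,0],[1,-0.0041,0,-0.0047,0,0,0]]'
python3 -m pendant '[[1,-0.0043,0,-0.0046,0,0,0],[1,-0.0044,0,-0.0045,0,0,0],[1,0,0,0,0,0,0],[1,0,0,0,0,0,0],[1,0,0,0,0,0,0],[1,0,0,0,0,0,0]]'
python3 - <<'E'
from h import *
p,r,s=tool();print(p)
d=p-np.array([.5283,.037,.0962]);from scipy.optimize import brentq
print("theta z",np.degrees(brentq(lambda t:.192*np.sin(t)-.003*(1-np.cos(t))-d[2],0,1.2)),"x",np.degrees(brentq(lambda t:.192*(1-np.cos(t))+.003*np.sin(t)-d[0],0,1.2)))
im=get_image("wrist");sc=get_image("scene")
cv2.imwrite("pics/c7.png",np.hstack([cv2.resize(im["color"],(400,300)),cv2.resize(sc["color"][120:270,180:380],(400,300),interpolation=cv2.INTER_CUBIC)]))
E
```

```text
t: 22.7
position: [0.5777, 0.0354, 0.2219]
ee_rot: [-0.059, -3.14, -0.0]
contact_force: [1.1, -0.1, -7.7]
gripper_width: 0.0247
finger_force: 59.2
t: 23.2
position: [0.5866, 0.0351, 0.2311]
ee_rot: [0.058, 3.14, 0.0]
contact_force: [-0.6, 0.4, -4.3]
gripper_width: 0.0245
finger_force: 59.7
[0.58659768 0.03508529 0.23106753]
theta z 44.99215875902059 x 44.975420144024234
```

View pics/c7.png

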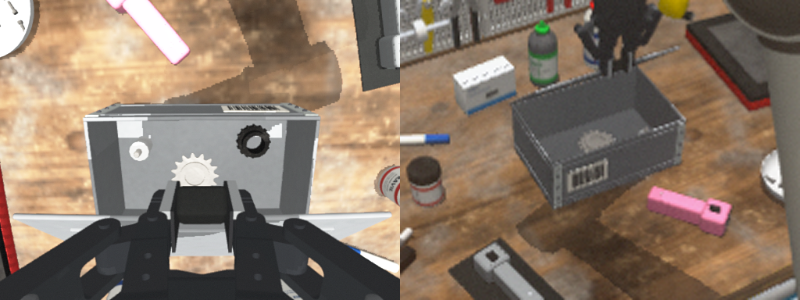

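The lid stands at about 45°, edge-on to the scene camera, with the pull held between the fingers (left half, 203,205). The scanner is on its mat and the pink one hasn't moved. I'm handing in.

```bash
python3 -c "
from station import env
print(env.hand_in())"
```

```text
the job is handed in; nothing more can be done
None
```

The job is handed in: the label was held in the scanner's aim from about 8 cm for over two seconds, the scanner lies flat within about 1 mm of the mat's middle, and the gripper is holding the lid at 45° (worked out from the arm's position); no scan signal or verdict came back to confirm it.

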